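# Sort the sample vials and raise the telescopic camera

### The job

Stand the two loose vials in the empty pockets of the racks, each in the row of vials of its own height. Then squeeze the release button on the head of the telescopic camera stand and, keeping it pressed, pull the column up past the first stop to the second stop for the photo; it sinks if let go, so finish while still gripping the head and holding it fully extended. Leave the vials already racked and the other things on the bench where they are.

Things in the scene. Friction and masses are not known exactly. Their poses are not given: they have to be found in the camera images.
- short_vial_mid (a point): centre of the loose short sample vial: a round amber glass vial with a white cap as wide as the glass, 28 mm in diameter, 56 mm tall over all, so the point is half-way up, 28 mm above its foot; z runs up its axis; under 75 g; it starts upright on the bench
- tall_vial_mid (a point): centre of the loose tall sample vial: a round amber glass vial with a white cap as wide as the glass, 28 mm in diameter, 84 mm tall over all, so the point is half-way up, 42 mm above its foot; z runs up its axis; under 75 g; it starts upright on the bench
- short_vial: the loose short vial itself; origin at the centre of its foot
- tall_vial: the loose tall vial itself; origin at the centre of its foot
- short_pocket (a point): floor centre of the empty pocket of the short row, in a grey rack fixed to the bench, 154 x 54 mm, 26 mm tall: three pockets 48 mm apart, 32 mm square, 18 mm deep (floor 8 mm above the bench); the pocket nearest the robot is empty; the other two, along +x (the rack's length), hold short vials (56 mm); y is across the rack, z up
- short_row0_mid (a point): centre, half-way up, of a short vial (56 mm tall, 28 mm wide) already standing in the middle pocket of the short row; leave it there
- short_row1_mid (a point): centre, half-way up, of a short vial (56 mm tall, 28 mm wide) already standing in the far pocket of the short row; leave it there
- tall_pocket (a point): floor centre of the empty pocket of the tall row, in a grey rack fixed to the bench, 154 x 54 mm, 26 mm tall: three pockets 48 mm apart, 32 mm square, 18 mm deep (floor 8 mm above the bench); the pocket nearest the robot is empty; the other two, along +x (the rack's length), hold tall vials (84 mm); y is across the rack, z up
- tall_row0_mid (a point): centre, half-way up, of a tall vial (84 mm tall, 28 mm wide) already standing in the middle pocket of the tall row; leave it there
- tall_row1_mid (a point): centre, half-way up, of a tall vial (84 mm tall, 28 mm wide) already standing in the far pocket of the tall row; leave it there
- stand: camera stand screwed to the bench: dark foot plate 110 x 110 x 14 mm, aluminium sleeve 30 mm wide with a 36 mm black collar, mouth 125 mm up; a rod slides up out of it with the black head and camera. Origin at the bench on the sleeve's axis, z up; +x points to the head's button side, +y to where the camera hangs (reaches 90 mm out, 30 mm clear of the axis, no higher than the head)
- grip (a point): middle of the black head, 152.5 mm above the bench with the column down; rises with it. Head 30 mm along x, 34 along y, 45 tall, nothing above it; the button is on its +x face. Over head and button: 40 mm along x (16 mm to -x, 24 mm to +x of this point), 33 mm when pressed. Pinch both along x from above and lift with the squeeze kept on
- button (a joint): release button, grey plate 18 mm wide, 28 mm tall, 10 mm proud of the head: 0 out, 0.007 m pushed fully in (towards the stand's -x), still 3 mm proud then. Spring 2 N at first, about 6 N fully in. The catch is free beyond 0.005 m; with the button out it blocks the column from rising from the bottom and past the first stop
- column (a joint): rise of the column, m: 0 fully down (start), first stop 0.045 (blocks only with the button out; with it kept in, it passes freely), second stop 0.090, a hard end. A dark ring on the rod comes level with the sleeve's mouth at each stop. Column and camera weigh 0.3 to 0.55 kg and sink when let go; nothing locks at the second stop
- beaker: glass beaker 70 mm wide, 85 mm tall, bystander; origin at the centre of its foot
- wash_bottle: white wash bottle with a red cap, 68 mm wide, 160 mm tall, bystander; origin at the centre of its foot
- stopper: reddish rubber stopper, up to 30 mm wide, 26 mm tall, bystander; origin at the centre of its foot
Not all that is in view belongs to the job. What is shaped like the short_vial but green is not meant.

How it is judged:
On the way, in this order (a step that is already met when the one before it is completed fails the run):
1. both loose vials stand, let go, in the empty pockets of the rows of their own height, the camera column still down (horizontal distance between short_vial_mid and short_pocket below 0.006 m and z of short_vial_mid in the frame of short_pocket between 0.024 and 0.032 m and angle between each of short_vial_mid, tall_vial_mid's own z axis and vertical below 0.2 rad and horizontal distance between tall_vial_mid and tall_pocket below 0.006 m and z of tall_vial_mid in the frame of tall_pocket between 0.038 and 0.046 m and contact force between the fingers and short_vial below 0.05 N and contact force between the fingers and tall_vial below 0.05 N and value of joint column below 0.01 m), for 0.2 s.
2. the release button is pressed in by the fingers with the column still down (value of joint button above 0.004 m and value of joint column below 0.01 m and contact force between the fingers and stand above 0.5 N), for 0.1 s.
3. the column is pulled up to its second stop (value of joint column above 0.085 m), for 0.2 s.
At the end, for the whole second after the job is handed in: Both vials upright (0.2 rad), let go, on the floors of the matching pockets (6 mm sideways, 4 mm in height); column still and raised over 85 of its 90 mm, fingers gripping the head, button in over 4 mm; racked vials within 15 mm, bystanders within 30 mm of their starts (horizontal distance between short_vial_mid and short_pocket below 0.006 m and z of short_vial_mid in the frame of short_pocket between 0.024 and 0.032 m and angle between each of short_vial_mid, tall_vial_mid's own z axis and vertical below 0.2 rad and horizontal distance between tall_vial_mid and tall_pocket below 0.006 m and z of tall_vial_mid in the frame of tall_pocket between 0.038 and 0.046 m and contact force between the fingers and short_vial below 0.05 N and contact force between the fingers and tall_vial below 0.05 N and linear speed of each of short_vial, tall_vial below 0.03 m/s and value of joint column above 0.085 m and velocity of joint column between -0.01 and 0.01 m/s and value of joint button above 0.004 m and contact force between the fingers and stand above 1 N and distance of each of short_row0_mid, short_row1_mid, tall_row0_mid, tall_row1_mid from where it was at the start of the episode below 0.015 m and distance of each of beaker, wash_bottle, stopper from where it was at the start of the episode below 0.03 m); the arm keeps its last pose, push and grip.
It fails at once if a vial already racked is moved more than 15 mm (distance of any of short_row0_mid, short_row1_mid, tall_row0_mid, tall_row1_mid from where it was at the start of the episode above 0.015 m).
It fails at once if the beaker, wash bottle or stopper is moved more than 30 mm (distance of any of beaker, wash_bottle, stopper from where it was at the start of the episode above 0.03 m).
It also fails if it takes over 64 s, if anything falls off the work surface, if the arm or the gripper's body presses on something with over 40 N, if the wrist force passes 120 N, or if a joint passes its speed limit or range.

### The arm

A 6-joint arm with a two-finger parallel gripper is mounted at the origin on the work surface. World frame = base frame: x ahead of the robot, y to its left, z up, the work surface at z = 0. Lengths are in m, angles in rad, forces in N, time in s.
With the tool pointing down it reaches from about 0.35 to 0.775 m from the base axis. Payload 7.3 kg.
Tool frame: the origin (TCP) lies on the centre line of the jaws, within the pads' length; the fingertips stand 25 mm ahead of it and the grasp point (between the pads) lies 6 mm ahead of it; z points along the fingers, y is the line along which they close (so a half turn about z gives the same grasp; the last joint's range is limited). The gripper opens to 92 mm and grips with 3 to 60 N. Pads are 19 mm wide; open, the fingers measure 130 mm over their backs; the gripper's body (75 mm by 190 mm) begins 47 mm behind the grasp point.
Start: joints at [-0.146, 0.342, 1.524, -0, 1.275, -0.146], TCP at [0.525, 0, 0.252] pointing down, gripper open.
Joint ranges: [-2.53, 2.53], [-0.77, 2.02], [0.04, 2.7], [-1, 4.14], [0.28, 2.66], [-3.11, 3.11]. Speed limits (rad/s): [2.57, 2.57, 3.14, 3.14, 3.14, 3.14].

### API

Orientations are given as [roll, pitch, yaw] about the fixed x, y, z axes, in that order (R = Rz(yaw) Ry(pitch) Rx(roll)).
In Python, from cell import status, read_camera, camera_info, ticket, models gives the robot as it stands.
- The arm moves only by the tool send_rows, never from a script. Its argument "plan" is a list of rows, each an object with "offset": the shift along the tool's x, y, z in mm, a list of three; "yaw": the turn about the tool's z in rad. In form: [{"offset": [dx, dy, dz], "yaw": yaw}, ...]. A call has 1 to 20 rows; each row shifts and turns the commanded pose from where the row before left it, along the tool's axes as they then stand; what a row does not reach is not made up. A row lasts 1/10 s, in which the tool goes at most 50 mm and 8.59 degrees, less where a joint would pass 70% of its speed; a pose out of reach is approached as far as the arm can. A call is refused whole if a number of a shift passes 50 or a number of a turn 0.15, either way. A call with a gripper value outside its range is refused whole. "hand" is the closure, from 0 (fully open) to 1 (shut), set as the call begins (left out, the last holds). The fingers move at their own pace and stop on an object; "squeeze" is the grip in N (left out, the last holds). Time passes only in rows, so rows that do not move let the fingers close. It gives the time, the measured TCP pose, the force, the opening and the grip force at its end, in the units of the state.
- status.observe(): the state, without advancing time (a new reading comes with each control period).
- read_camera(name): name is "scene" or "side" or "wrist"; returns the picture (400x640x3 uint8, red, green, blue); there is no depth.
- camera_info(name): a dict with "vfov" (degrees; the focal length in pixels is half the picture's height over the tangent of half this angle, whatever the lens; pixels are square), "cx", "cy" (the principal point, pixels), "origin" and "attitude" of the camera in the world. Camera axes: x right, y down, z forward; pixel columns grow to the right and rows downward; lengths in m; the calibration is good to about 2 mm. A picture is of the moment at which its call begins: read the wrist's pose just before it. camera_info takes no time and is no camera call; for the wrist camera it gives the pose at the moment of the call.
- ticket.hand_in(): hands the job in; it is judged then, once.
Trained networks look in the newest picture that a camera, given by its name, has taken for a name from the list of things; names that differ only in an ending like _2 or _b are one class to them, and where a whole thing is asked for, a point or a joint stands for the part that bears it (a point fixed in the world has none). Each returns a list of dicts, best first, with "conf" (0 to 1); they miss things now and then, are a little off and sometimes report something else, mostly with a low value. They report only what shows in the picture. A call takes as long as a camera call. They do not tell look-alikes from the thing itself.
- models.regions_of(camera, label): "mask" (400x640 bool, what is visible of it) and "extent" ([left, top, right, bottom] in pixels, round what is visible of it).
The state is a dict: "time": time; "qpos": joint angles; "qvel": joint speeds; "joint_efforts": joint torques, N m; "tool_pos": TCP position; "tool_rot": TCP orientation; "contact_force": force on the tool from outside, world axes, zero at the start; "torque": the same for the moment, N m; "opening": finger opening in m; "grip_force": force on a finger pad.
Only numpy, scipy, OpenCV 4.12 (cv2) and the standard library are available. Lean on these libraries where they do the work, as an engineer would, in place of code of your own. Each camera call takes 0.05 s, during which the arm holds its last target. There are 200 camera calls.

## Working session

There is one attempt and no reset: what is moved stays moved. The work goes in short steps, Python scripts to look and compute and a tool call to move; the robot and the scene stay as the last step left them, time stands still between calls to the robot, and variables do not carry over. Pictures are saved under pics/ and viewed, at most 10 in all, crops included, and the job is handed in when it is done.

Besides the shell and the picture viewer there is one more tool, called as name(argument=value, ...), one argument or row to a line, values as JSON. send_rows: Moves the arm, as the interface text tells. Its arguments: {"type":"object","properties":{"plan":{"type":"array"},"hand":{"type":"number"},"squeeze":{"type":"number"}},"required":["plan"]}

```bash
mkdir -p pics
cat > h.py <<'E'
import numpy as np, cv2
from cell import status, read_camera, camera_info, ticket, models
from scipy.spatial.transform import Rotation as R
def cam(n):
    c=camera_info(n); f=200/np.tan(np.radians(c["vfov"])/2)
    A=np.array(c["attitude"],float)
    if A.shape==(3,): A=R.from_euler('xyz',A).as_matrix()
    elif A.shape==(4,): raise SystemExit(A)
    return f,c["cx"],c["cy"],np.array(c["origin"]),A
def ray(n,u,v):
    f,cx,cy,o,A=cam(n); return o,A@np.array([(u-cx)/f,(v-cy)/f,1])
def atz(n,u,v,z):
    o,d=ray(n,u,v); return o+d*(z-o[2])/d[2]
def proj(n,p):
    f,cx,cy,o,A=cam(n); q=A.T@(np.array(p)-o); return f*q[0]/q[2]+cx,f*q[1]/q[2]+cy
def save(n,name):
    im=read_camera(n); cv2.imwrite('pics/'+name,im[:,:,::-1]); return im
E
python3 - <<'E'
from h import *
print(status.observe())
for n in ("scene","side","wrist"):
    print(n,camera_info(n)); save(n,n+"0.png")
    for l in ("short_vial","tall_vial","stand","grip","button","beaker","wash_bottle","stopper","short_row0_mid","tall_row0_mid"):
        print(l,[(round(d["conf"],2),[round(float(x)) for x in d["extent"]]) for d in models.regions_of(n,l)[:7] if d["conf"]>.2])
E
```

```text
{'time': 0.0, 'qpos': array([-1.45999917e-01,  3.42677473e-01,  1.52502678e+00, -2.91984115e-05,
        1.27539546e+00, -1.45997763e-01]), 'qvel': array([ 0.0001352 ,  0.00075673,  0.00029477, -0.00077474,  0.00052391,
        0.00027938]), 'joint_efforts': array([ 7.61924657e-04, -4.31245601e+01, -2.44219762e+01,  7.17750052e-02,
        5.59406646e-02, -1.04314388e-04]), 'tool_pos': array([5.24624804e-01, 6.91983191e-05, 2.51065013e-01]), 'tool_rot': array([-3.14009756e+00, -1.91623403e-04,  1.57080255e+00]), 'contact_force': array([-0.33617416, -0.34409676,  0.37526441]), 'torque': array([ 0.01902575, -0.00100567, -0.01329749]), 'grip_force': 0.0, 'opening': 0.09176270802060611}
scene {'vfov': 44.71942845520307, 'cx': 327.8191804784895, 'cy': 193.62494993405195, 'origin': array([1.27728796, 0.07618501, 1.21423139]), 'attitude': array([-2.58674928, -0.0027933 ,  1.72039417])}
short_vial [(0.71, [234, 137, 282, 201]), (0.53, [242, 144, 254, 159]), (0.47, [327, 172, 337, 190]), (0.45, [328, 155, 344, 170])]
tall_vial [(0.59, [398, 152, 406, 178])]
stand [(0.84, [233, 139, 280, 196])
[... 1081 characters left out ...]
 151, 389, 172]), (0.36, [284, 215, 295, 236])]
short_row0_mid [(0.6, [246, 254, 257, 276])]
tall_row0_mid [(0.79, [285, 214, 298, 236])]
wrist {'vfov': 58.35274360420046, 'cx': 318.49530632407044, 'cy': 193.1592972398561, 'origin': array([0.52525487, 0.08037807, 0.38462004]), 'attitude': array([ 2.84372334e+00, -7.11193378e-04,  2.62001621e-05])}
short_vial [(0.85, [281, 173, 314, 211]), (0.68, [215, 172, 256, 210]), (0.56, [147, 157, 190, 193])]
tall_vial [(0.4, [216, 174, 255, 208])]
stand [(0.65, [249, 316, 364, 361])]
grip []
button []
beaker [(0.76, [486, 237, 548, 272])]
wash_bottle [(0.45, [218, 173, 254, 207])]
stopper []
short_row0_mid []
tall_row0_mid [(0.66, [391, 98, 446, 138])]
```

Run:
```python
import cv2
a=cv2.imread('pics/scene0.png')[100:280,160:440]; cv2.imwrite('pics/scene0c.png',cv2.resize(a,None,fx=2.8,fy=2.8,interpolation=3))
a=cv2.imread('pics/side0.png')[110:370,200:460]; cv2.imwrite('pics/side0c.png',cv2.resize(a,None,fx=2.3,fy=2.3,interpolation=3))
```

```text
(no output)
```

View pics/scene0c.png

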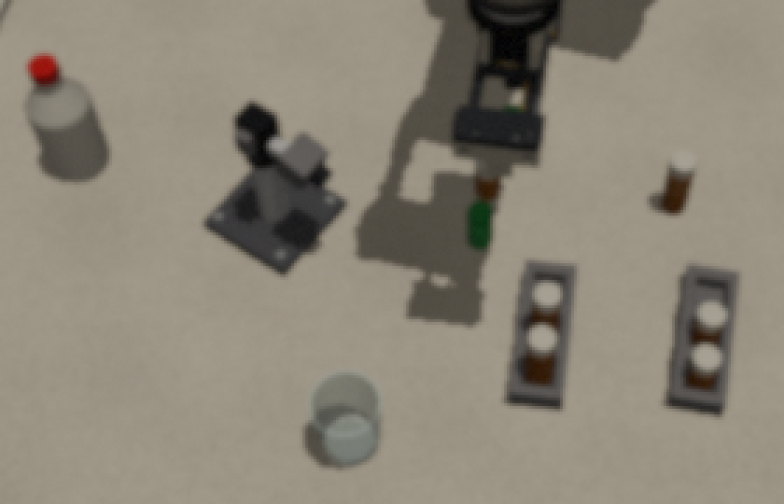

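View pics/side0c.png

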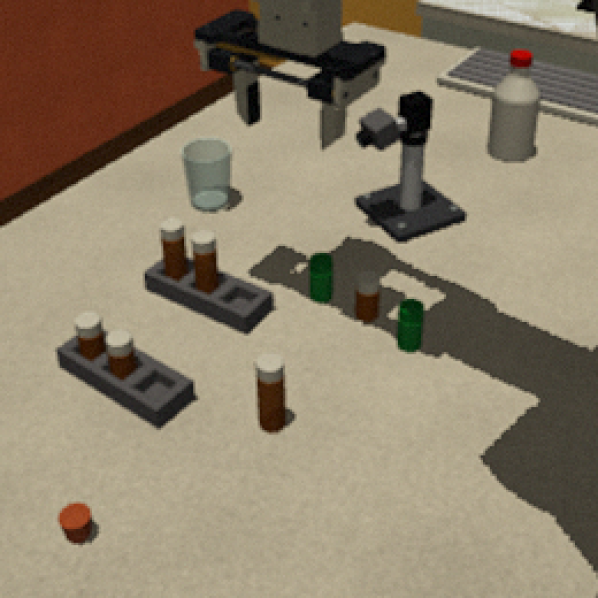

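View pics/wrist0.png

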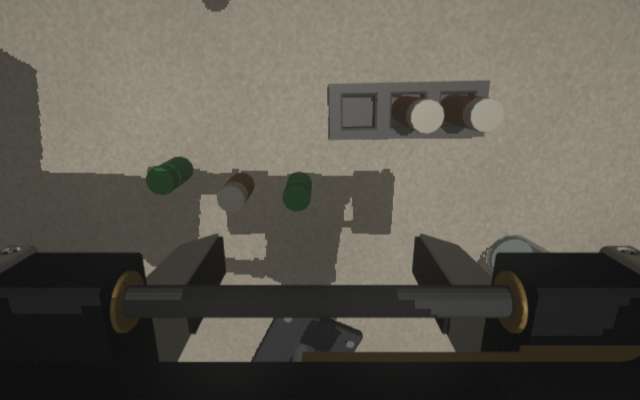

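Run:
```python
from h import *
S=lambda u,v:(u/2.8+160,v/2.8+100)
D=lambda u,v:(u/2.3+200,v/2.3+110)
def p(n,uv,z): print(n,np.round(uv,1),z,np.round(atz(n,*uv,z)[:2],4))
print("short vial"); p("wrist",(233,193),.056)
p("side",D(367,283),.056)
print("greens"); p("wrist",(162,181),.056);p("wrist",(298,194),.056)
print("tall rack corners")
for c in ((329,86),(489,80.5),(489,136),(330,139)): p("wrist",c,.026)
p("wrist",(358.5,111),.026)
for c in ((427,116),(488,114)): p("wrist",c,.084)
print("scene tall rack corners")
for c in ((527,263),(575,267),(561,406),(508,402)): p("scene",S(*c),.026)
for c in ((548,291),(543,335)): p("scene",S(*c),.084)
print("side tall"); p("side",D(238,298),.026)
print("short rack scene")
for c in ((688,265),(737,270),(721,412),(668,407)): p("scene",S(*c),.026)
for c in ((712,311),(707,354)): p("scene",S(*c),.056)
print("side short"); p("side",D(156,382),.026)
for c in ((89,320),(120,338)): p("side",D(*c),.056)
print("tall vial"); p("scene",S(682,159),.084); p("side",D(270,361),.084)
print("stand plate")
for c in ((208,222),(285,270),(345,203),(270,163)): p("scene",S(*c),.014)
print("plate side")
for c in ((357,203),(402,240),(465,214),(422,185)): p("side",D(*c),.014)
print("head top side"); p("side",D(415,96),.175); p("scene",S(256,110),.175)
print("beaker"); p("scene",S(346,385),.085); p("side",D(208,148),.085)
print("bottle"); p("scene",S(43,60),.16); p("side",D(521,55),.16)
print("stopper"); p("side",D(75,512),.026)
```

```text
short vial
wrist [233 193] 0.056 [ 0.4435 -0.0203]
side [359.6 233. ] 0.056 [ 0.4332 -0.0198]
greens
wrist [162 181] 0.056 [ 0.3769 -0.0084]
wrist [298 194] 0.056 [ 0.5058 -0.0213]
tall rack corners
wrist [329  86] 0.026 [0.5356 0.0778]
wrist [489.   80.5] 0.026 [0.6884 0.0828]
wrist [489 136] 0.026 [0.6958 0.03  ]
wrist [330 139] 0.026 [0.537 0.027]
wrist [358.5 111. ] 0.026 [0.5647 0.0544]
wrist [427 116] 0.084 [0.6148 0.0545]
wrist [488 114] 0.084 [0.6649 0.0562]
scene tall rack corners
scene [348.2 193.9] 0.026 [0.5407 0.0278]
scene [365.4 195.4] 0.026 [0.5381 0.0771]
scene [360.4 245. ] 0.026 [0.6966 0.0808]
scene [341.4 243.6] 0.026 [0.7001 0.0298]
scene [355.7 203.9] 0.084 [0.6051 0.0542]
scene [353.9 219.6] 0.084 [0.6538 0.0553]
side tall
side [303.5 239.6] 0.026 [0.5616 0.0544]
short rack scene
scene [405.7 194.6] 0.026 [0.5182 0.1915]
scene [423.2 196.4] 0.026 [0.5167 0.2415]
scene [417.5 247.1] 0.026 [0.6798 0.2337]
scene [398.6 245.4] 0.026 [0.6822 0.1829]
scene [414.3 211.1] 0.056 [0.5869 0.2153]
scene [412.5 226.4] 0.056 [0.6353 0.2132]
side short
side [267.8 276.1] 0.0
[... 200 characters left out ...]
plate
scene [234.3 179.3] 0.014 [ 0.5336 -0.3122]
scene [261.8 196.4] 0.014 [ 0.5794 -0.2188]
scene [283.2 172.5] 0.014 [ 0.4879 -0.174 ]
scene [256.4 158.2] 0.014 [ 0.4487 -0.2648]
plate side
side [355.2 198.3] 0.014 [ 0.5663 -0.2125]
side [374.8 214.3] 0.014 [ 0.4716 -0.1695]
side [402.2 203. ] 0.014 [ 0.4326 -0.2692]
side [383.5 190.4] 0.014 [ 0.5158 -0.303 ]
head top side
side [380.4 151.7] 0.175 [ 0.5076 -0.2511]
scene [251.4 139.3] 0.175 [ 0.5003 -0.2466]
beaker
scene [283.6 237.5] 0.085 [ 0.734  -0.1183]
side [290.4 174.3] 0.085 [ 0.7496 -0.1227]
bottle
scene [175.4 121.4] 0.16 [ 0.4595 -0.4768]
side [426.5 133.9] 0.16 [ 0.4617 -0.4761]
stopper
side [232.6 332.6] 0.026 [0.4921 0.3756]
```

send_rows(
  plan=[
    {"offset": [0, 0, 0], "yaw": 0.143},
    {"offset": [0, 0, 0], "yaw": 0.143},
    {"offset": [0, 0, 0], "yaw": 0.143},
    {"offset": [0, 0, 0], "yaw": 0.143},
    {"offset": [0, 0, 0], "yaw": 0.143},
    {"offset": [0, 0, 0], "yaw": 0.143},
    {"offset": [0, 0, 0], "yaw": 0.143},
    {"offset": [0, 0, 0], "yaw": 0.143},
    {"offset": [0, 0, 0], "yaw": 0.143},
    {"offset": [0, 0, 0], "yaw": 0.143},
    {"offset": [0, 0, 0], "yaw": 0.141},
    {"offset": [-19, -34, 0], "yaw": 0},
    {"offset": [-19, -34, 0], "yaw": 0},
    {"offset": [-19, -34, 0], "yaw": 0},
    {"offset": [-19, -34, 0], "yaw": 0},
    {"offset": [-19, -34, 0], "yaw": 0},
    {"offset": [0, 0, 0], "yaw": 0},
    {"offset": [0, 0, 0], "yaw": 0},
  ],
  hand=0,
  squeeze=12,
)

```text
time: 3.45
tool_pos: [0.4299, 0.1705, 0.2519]
tool_rot: [3.141, -0.001, 0.002]
contact_force: [0.9, -0.9, 0.5]
opening: 0.0916
grip_force: 0.0
```

Run:
```python
from h import *
s=status.observe(); print(s["time"],s["tool_pos"],s["tool_rot"],s["qpos"])
save("wrist","w1.png")
for l in ("tall_vial","short_row0_mid"):
    for d in models.regions_of("wrist",l)[:4]: print(l,round(d["conf"],2),np.round(d["extent"]))
```

```text
3.45 [0.42992174 0.17047946 0.251932  ] [ 3.14129073e+00 -7.37995522e-04  2.04782749e-03] [ 2.11851267e-01  2.27023767e-01  1.68572616e+00 -4.76711920e-04
  1.22818384e+00  1.78075988e+00]
tall_vial 0.83 [302. 152. 332. 195.]
short_row0_mid 0.51 [266.   0. 280.   4.]
```

View pics/w1.png

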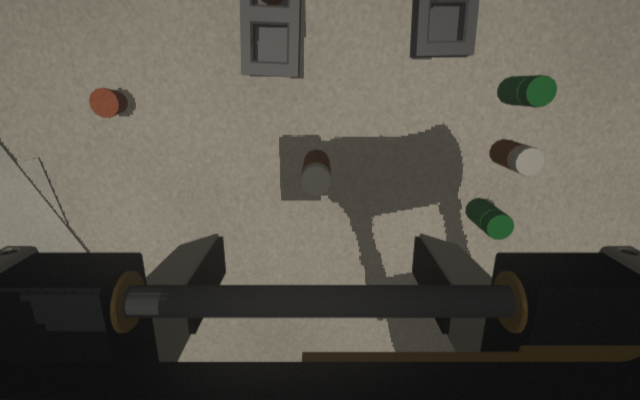

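Run:
```python
from h import *
im=cv2.imread('pics/w1.png')
c=cv2.hconcat([cv2.resize(im[0:85,232:312],None,fx=5,fy=5,interpolation=2),cv2.resize(im[0:85,402:482],None,fx=5,fy=5,interpolation=2)])
c=cv2.vconcat([c,cv2.resize(cv2.hconcat([im[145:200,290:340],im[140:195,485:550]]),None,fx=2,fy=2,interpolation=2) if 0 else c[:0]])
cv2.imwrite('pics/w1c.png',cv2.convertScaleAbs(c,alpha=1.5))
p=lambda u,v,z: print((u,v),z,np.round(atz("wrist",u,v,z)[:2],4))
p(317,180,.084);p(317,157,.01)
p(530,160,.056);p(541,91,.056);p(497,225,.056)
```

```text
(317, 180) 0.084 [0.4304 0.1712]
(317, 157) 0.01 [0.436  0.1715]
(530, 160) 0.056 [ 0.442  -0.0275]
(541, 91) 0.056 [ 0.5039 -0.0266]
(497, 225) 0.056 [ 0.3768 -0.0061]
```

View pics/w1c.png

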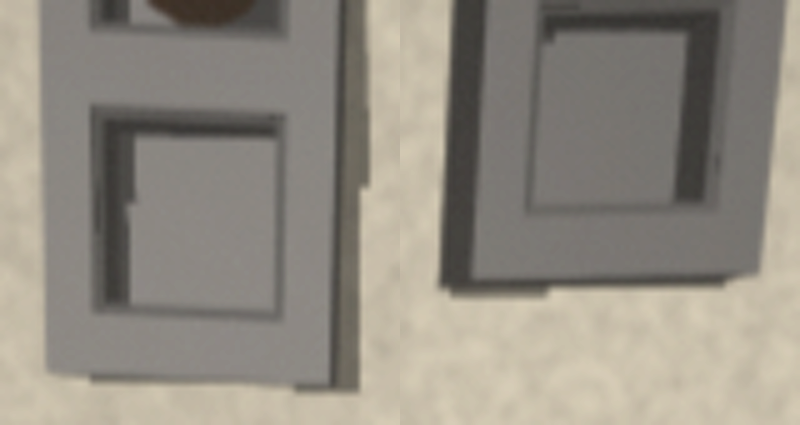

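Run:
```python
from h import *
for nm,cs,ox in (("short",[(93,105),(284,114),(279,318),(93,312)],232),("tall",[(541,8),(735,8),(717,212),(528,208)],322)):
    P=np.array([atz("wrist",a/5+ox,b/5,.026)[:2] for a,b in cs]); print(nm,np.round(P,4).tolist(),P.mean(0).round(4))
for cs,ox in (([(47,372),(330,385)],232),([(472,278),(760,272)],322)):
    P=np.array([atz("wrist",a/5+ox,b/5,.026)[:2] for a,b in cs]); d=P[0]-P[1]; n=np.array([d[1],-d[0]])/np.linalg.norm(d); print(P.round(4),np.linalg.norm(d),(P.mean(0)+.029*n).round(4),n)
```

```text
short [[0.5652, 0.2317], [0.5636, 0.1968], [0.5285, 0.1987], [0.5296, 0.2337]] [0.5467 0.2152]
tall [[0.5809, 0.0691], [0.5808, 0.0342], [0.5468, 0.0334], [0.5475, 0.0686]] [0.564  0.0513]
[[0.5189 0.243 ]
 [0.5165 0.1893]] 0.05380315185230212 [0.5467 0.2149] [ 0.99898212 -0.04510786]
[[0.5354 0.078 ]
 [0.5364 0.0241]] 0.05386602104168179 [0.5649 0.0516] [0.99983544 0.01814084]
```

send_rows(
  plan=[
    {"offset": [0, 0, 30], "yaw": 0},
    {"offset": [0, 0, 40], "yaw": 0},
    {"offset": [0, 0, 40], "yaw": 0},
    {"offset": [0, 0, 40], "yaw": 0},
    {"offset": [2, -1, 30], "yaw": 0},
    {"offset": [0, 0, 11], "yaw": 0},
    {"offset": [0, 0, 0], "yaw": 0},
    {"offset": [0, 0, 0], "yaw": 0},
  ],
)

```text
time: 4.4
tool_pos: [0.4331, 0.1708, 0.0617]
tool_rot: [-3.141, -0.002, -0.001]
contact_force: [-0.1, 0.9, -0.1]
opening: 0.0916
grip_force: 0.0
```

send_rows(
  plan=[
    {"offset": [0, 0, 0], "yaw": 0},
    {"offset": [0, 0, 0], "yaw": 0},
    {"offset": [0, 0, 0], "yaw": 0},
    {"offset": [0, 0, 0], "yaw": 0},
    {"offset": [0, 0, 0], "yaw": 0},
    {"offset": [0, 0, 0], "yaw": 0},
    {"offset": [0, 0, 0], "yaw": 0},
  ],
  hand=1,
  squeeze=12,
)

```text
time: 5.1
tool_pos: [0.432, 0.1711, 0.0607]
tool_rot: [3.142, -0.0, -0.0]
contact_force: [-0.0, 0.8, -0.4]
opening: 0.0406
grip_force: 0.0
```

send_rows(
  plan=[
    {"offset": [0, 0, 0], "yaw": 0},
    {"offset": [0, 0, 0], "yaw": 0},
    {"offset": [0, 0, 0], "yaw": 0},
    {"offset": [0, 0, -10], "yaw": 0},
    {"offset": [0, 0, -30], "yaw": 0},
    {"offset": [0, 0, -20], "yaw": 0},
    {"offset": [10, 10, 0], "yaw": 0},
    {"offset": [30, 27, 0], "yaw": 0},
    {"offset": [40, 36, 0], "yaw": 0},
    {"offset": [30, 27, 0], "yaw": 0},
    {"offset": [16, 14, 0], "yaw": 0},
    {"offset": [6, 5, 0], "yaw": 0},
    {"offset": [0, 0, 0], "yaw": 0},
    {"offset": [0, 0, 0], "yaw": 0},
  ],
)

```text
time: 6.5
tool_pos: [0.5601, 0.0551, 0.1202]
tool_rot: [-3.141, 0.002, 0.0]
contact_force: [-0.6, 0.6, 0.1]
opening: 0.0278
grip_force: 12.0
```

Run:
```python
from h import *
s=status.observe(); print(s["time"],s["tool_pos"],s["tool_rot"],s["opening"])
a=save("wrist","w2.png"); b=save("side","s2.png")
a=a[:,:,::-1];b=b[:,:,::-1]
cv2.imwrite('pics/w2c.png',cv2.convertScaleAbs(cv2.hconcat([cv2.resize(a[60:260,220:420],None,fx=2,fy=2,interpolation=2),cv2.resize(b[190:290,250:350],None,fx=4,fy=4,interpolation=2)]),alpha=1.4))
for z in (.026,): print(proj("wrist",(.5645,.0515,z)),proj("side",(.5645,.0515,z)))
```

```text
6.5 [0.56010771 0.05509661 0.12021416] [-3.14131298e+00  1.76684269e-03  1.50405185e-04] 0.027762862850855333
(np.float64(325.74407128987616), np.float64(201.36136869474822)) (np.float64(303.29845300812235), np.float64(238.6272255888067))
```

View pics/w2c.png

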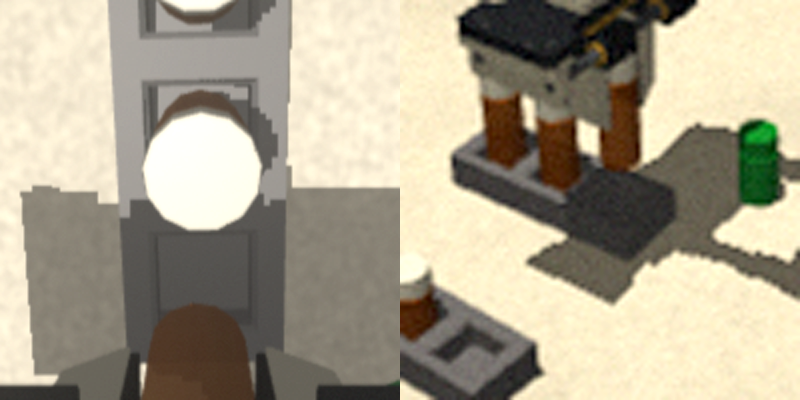

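Run:
```python
from h import *
c=lambda u,v,z: np.round(atz("wrist",u/2+220,v/2+60,z),4)
print("pocket far L,R",c(152,233,.026),c(254,229,.026),"near R",c(252,325,.026))
print("foot +x edge",c(197,305,.0595))
print("outer L/R at v=280",c(125,280,.026),c(286,280,.026))
print("row0 cap",c(202,172,.092))
```

```text
pocket far L,R [0.5816 0.0711 0.026 ] [0.583  0.0377 0.026 ] near R [0.5493 0.0376 0.026 ]
foot +x edge [0.5689 0.0564 0.0595]
outer L/R at v=280 [0.5654 0.0804 0.026 ] [0.5655 0.0266 0.026 ]
row0 cap [0.6128 0.0553 0.092 ]
```

send_rows(
  plan=[
    {"offset": [0, 0, 0], "yaw": 0},
    {"offset": [0, 0, 0], "yaw": 0},
    {"offset": [0, 0, 0], "yaw": 0},
  ],
)

```text
time: 6.9
tool_pos: [0.5611, 0.0549, 0.1209]
tool_rot: [3.142, -0.0, 0.0]
contact_force: [0.0, 0.7, -0.8]
opening: 0.0275
grip_force: 12.0
```

Run:
```python
from h import *
s=status.observe(); print(s["time"],s["tool_pos"])
a=save("wrist","w3.png")[:,:,::-1]
print(status.observe()["tool_pos"])
cv2.imwrite('pics/w3c.png',cv2.convertScaleAbs(cv2.resize(a[130:270,250:400],None,fx=5,fy=4,interpolation=2),alpha=2.2,beta=-20))
b=cv2.imread('pics/side0.png')
print(camera_info("wrist"))
```

```text
6.9 [0.56106709 0.05494692 0.12089303]
[0.56108645 0.05483462 0.12087566]
{'vfov': 58.35274360420046, 'cx': 318.49530632407044, 'cy': 193.1592972398561, 'origin': array([0.64076688, 0.05577169, 0.25377376]), 'attitude': array([ 2.84500031e+00, -4.17813807e-04, -1.57050900e+00])}
```

View pics/w3c.png

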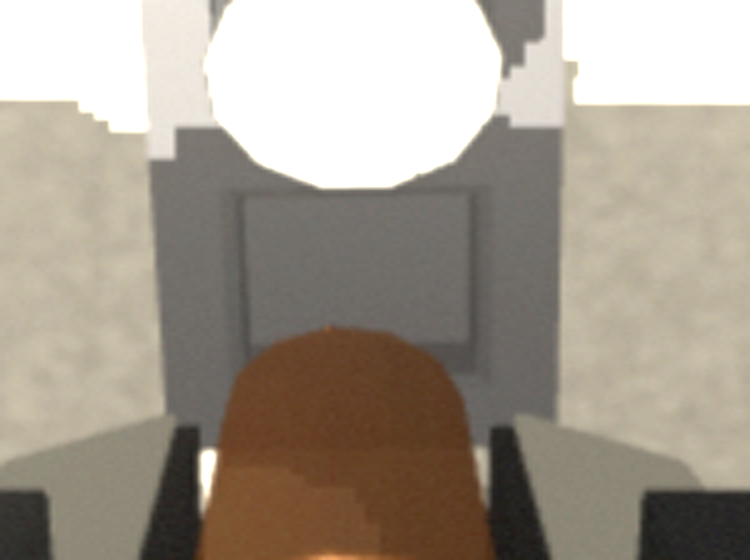

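Run:
```python
from h import *
c=lambda u,v,z: np.round(atz("wrist",u/5+250,v/4+130,z)[:2],4)
print("rim",c(233,187,.026),c(490,187,.026),c(482,373,.026))
print("floor",c(245,196,.008),c(470,196,.008),c(470,345,.008))
print("outer",c(157,280,.026),c(561,280,.026))
print("foot",c(347,325,.0602))
print("sides",c(232,385,.0602),c(464,385,.0602))
for x in (.555,.558,.561):print(x,[np.round(((u-250)*5,(v-130)*4)) for u,v in [proj("wrist",(x+.014,.0549,.0602))]])
```

```text
rim [0.5824 0.07  ] [0.5824 0.0363] [0.5497 0.0366]
floor [0.5762 0.0695] [0.5762 0.0376] [0.548 0.037]
outer [0.5664 0.0805] [0.5664 0.0264]
foot [0.5708 0.0552]
sides [0.5615 0.0685] [0.5615 0.0415]
0.555 [array([349., 336.])]
0.558 [array([349., 317.])]
0.561 [array([349., 297.])]
```

send_rows(
  plan=[
    {"offset": [8, 1.5, 10], "yaw": 0},
    {"offset": [0, 0, 15], "yaw": 0},
    {"offset": [0, 0, 5], "yaw": 0},
    {"offset": [0, 0, 3], "yaw": 0},
    {"offset": [0, 0, 3], "yaw": 0},
    {"offset": [0, 0, 3], "yaw": 0},
    {"offset": [0, 0, 3], "yaw": 0},
    {"offset": [0, 0, 0], "yaw": 0},
    {"offset": [0, 0, 0], "yaw": 0},
  ],
)

```text
time: 7.85
tool_pos: [0.5693, 0.0531, 0.0789]
tool_rot: [3.142, -0.0, -0.0]
contact_force: [0.9, 0.2, -0.4]
opening: 0.0272
grip_force: 12.0
```

Run:
```python
from h import *
s=status.observe(); print(s["time"],s["tool_pos"],s["contact_force"])
a=save("wrist","w4.png")[:,:,::-1];b=save("side","s4.png")[:,:,::-1]
cv2.imwrite('pics/w4c.png',cv2.convertScaleAbs(cv2.hconcat([cv2.resize(a[130:270,250:400],None,fx=3,fy=3,interpolation=2),cv2.resize(b[195:265,270:340],None,fx=5,fy=6,interpolation=2)]),alpha=2,beta=-10))
```

```text
7.85 [0.5692659  0.05306407 0.07888539] [ 0.90944066  0.17926384 -0.4472298 ]
```

View pics/w4c.png

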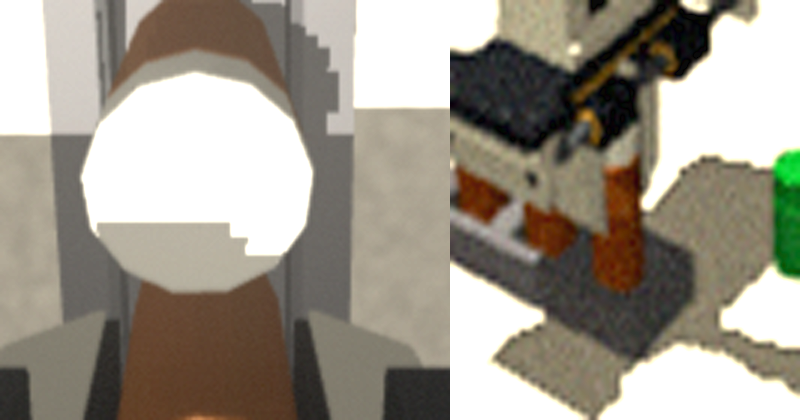

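send_rows(
  plan=[
    {"offset": [0, 0, 3], "yaw": 0},
    {"offset": [0, 0, 3], "yaw": 0},
    {"offset": [0, 0, 3], "yaw": 0},
    {"offset": [0, 0, 0.5], "yaw": 0},
    {"offset": [0, 0, 0], "yaw": 0},
    {"offset": [0, 0, 0], "yaw": 0},
  ],
)

```text
time: 8.55
tool_pos: [0.5692, 0.053, 0.0692]
tool_rot: [3.142, -0.0, -0.0]
contact_force: [-0.1, 0.8, -0.6]
opening: 0.0276
grip_force: 12.0
```

send_rows(
  plan=[
    {"offset": [0, 0, 0], "yaw": 0},
    {"offset": [0, 0, 0], "yaw": 0},
    {"offset": [0, 0, 0], "yaw": 0},
    {"offset": [0, 0, 0], "yaw": 0},
    {"offset": [0, 0, 0], "yaw": 0},
    {"offset": [0, 0, -5], "yaw": 0},
    {"offset": [0, 0, -20], "yaw": 0},
    {"offset": [0, 0, -35], "yaw": 0},
    {"offset": [0, 0, -45], "yaw": 0},
    {"offset": [-20, 11, -25], "yaw": 0},
    {"offset": [-35, 20, 0], "yaw": 0},
    {"offset": [-40, 22, 0], "yaw": 0},
    {"offset": [-25, 14, 0], "yaw": 0},
    {"offset": [-9, 6, 0], "yaw": 0},
    {"offset": [0, 0, 0], "yaw": 0},
    {"offset": [0, 0, 0], "yaw": 0},
  ],
  hand=0,
)

```text
time: 10.15
tool_pos: [0.4414, -0.0199, 0.1997]
tool_rot: [3.141, -0.002, -0.001]
contact_force: [-0.5, 0.1, -0.0]
opening: 0.0918
grip_force: 0.0
```

Run:
```python
from h import *
s=status.observe(); print(s["time"],s["tool_pos"])
a=save("wrist","w5.png")
for l in ("short_vial","tall_vial"):
    for d in models.regions_of("wrist",l)[:5]: print(l,round(d["conf"],2),np.round(d["extent"]))
# bright low-saturation caps
hsv=cv2.cvtColor(a,cv2.COLOR_RGB2HSV)
m=((hsv[:,:,1]>110)&(hsv[:,:,2]>25)).astype('uint8')
n,_,st,c=cv2.connectedComponentsWithStats(m)
for i in range(1,n):
    if st[i,4]>60: print(st[i],c[i].round(1),a[int(c[i][1]),int(c[i][0])])
```

```text
10.15 [ 0.44141396 -0.01987539  0.19971432]
short_vial 0.92 [313. 159. 345. 201.]
short_vial 0.73 [309.  91. 347. 125.]
short_vial 0.68 [288. 225. 321. 275.]
tall_vial 0.64 [178.   3. 245.  48.]
tall_vial 0.46 [311. 161. 344. 201.]
[  0   0  36   7 173] [21.3  2.4] [32 22 15]
[311  90  34  35 905] [327.1 107.3] [ 57 105  62]
[292 249  29  27 611] [306.1 261.7] [48 96 53]
[495 272  33  61 896] [515.4 303.7] [37 35 32]
[110 275  27  58 669] [119.4 310.4] [43 36 22]
[ 317  345  323   17 3555] [507.4 354.9] [49 40 26]
```

```bash
cat >> h.py <<'E'
from scipy.optimize import least_squares
def fitcyl(n,ext,h,p0,z0=0,r=.014):
    t=np.linspace(0,2*np.pi,40)
    def bb(p):
        P=np.array([proj(n,(p[0]+r*np.cos(a),p[1]+r*np.sin(a),z)) for a in t for z in (z0,z0+h)])
        return np.r_[P.min(0),P.max(0)]
    s=least_squares(lambda p:bb(p)-np.array(ext,float),p0,x_scale=.01,diff_step=1e-3); return s.x.round(4),s.fun.round(1)
E
python3 - <<'E'
from h import *
print(fitcyl("wrist",[313,159,345,201],.056,(.44,-.02)))
print(fitcyl("wrist",[178,3,245,48],.084,(.565,.054),.008))
a=cv2.imread('pics/w5.png')
cv2.imwrite('pics/w5c.png',cv2.convertScaleAbs(cv2.resize(a[0:240,160:400],None,fx=2.5,fy=2.5,interpolation=2),alpha=1.3))
E
```

```text
(array([ 0.4417, -0.0271]), array([-1.4, -2.7,  1.4,  2.5]))
(array([0.5565, 0.0545]), array([-2. , -5.9,  2.8,  8.9]))
```

View pics/w5c.png

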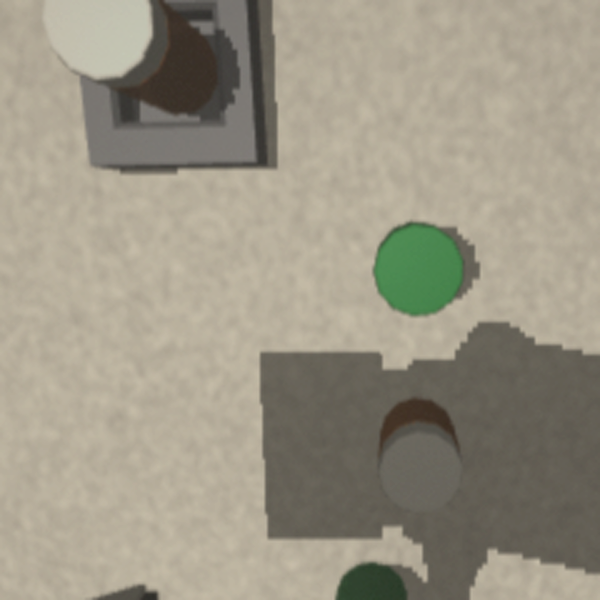

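Run:
```python
from h import *
print(atz("wrist",328.4,187.2,.056),fitcyl("wrist",[311.5,159.5,345,204.5],.056,(.44,-.02)))
```

```text
[ 0.44149832 -0.02665844  0.056     ] (array([ 0.4398, -0.0266]), array([-0.7, -1.3,  0.7,  1.2]))
```

send_rows(
  plan=[
    {"offset": [-3, 6.7, 10], "yaw": 0},
    {"offset": [0, 0, 35], "yaw": 0},
    {"offset": [0, 0, 45], "yaw": 0},
    {"offset": [0, 0, 35], "yaw": 0},
    {"offset": [0, 0, 20], "yaw": 0},
    {"offset": [0, 0, 5.5], "yaw": 0},
    {"offset": [0, 0, 0], "yaw": 0},
    {"offset": [0, 0, 0], "yaw": 0},
  ],
)

```text
time: 11.1
tool_pos: [0.4378, -0.0268, 0.0494]
tool_rot: [3.141, -0.001, -0.0]
contact_force: [0.2, -0.3, 1.0]
opening: 0.0914
grip_force: 0.0
```

send_rows(
  plan=[
    {"offset": [0, 0, 0], "yaw": 0},
    {"offset": [0, 0, 0], "yaw": 0},
    {"offset": [0, 0, 0], "yaw": 0},
    {"offset": [0, 0, 0], "yaw": 0},
    {"offset": [0, 0, 0], "yaw": 0},
    {"offset": [0, 0, 0], "yaw": 0},
    {"offset": [0, 0, 0], "yaw": 0},
    {"offset": [0, 0, 0], "yaw": 0},
    {"offset": [0, 0, 0], "yaw": 0},
    {"offset": [0, 0, 0], "yaw": 0},
    {"offset": [0, 0, 0], "yaw": 0},
  ],
  hand=1,
  squeeze=12,
)

```text
time: 12.2
tool_pos: [0.4372, -0.0266, 0.0487]
tool_rot: [3.142, -0.0, -0.0]
contact_force: [-0.0, -0.9, -0.9]
opening: 0.0277
grip_force: 12.0
```

send_rows(
  plan=[
    {"offset": [0, 0, -10], "yaw": 0},
    {"offset": [0, 0, -40], "yaw": 0},
    {"offset": [0, 0, -45], "yaw": 0},
    {"offset": [0, 0, -35], "yaw": 0},
    {"offset": [10, -22, 0], "yaw": 0},
    {"offset": [18, -40, 0], "yaw": 0},
    {"offset": [18, -40, 0], "yaw": 0},
    {"offset": [18, -40, 0], "yaw": 0},
    {"offset": [18, -40, 0], "yaw": 0},
    {"offset": [18, -40, 0], "yaw": 0},
    {"offset": [9, -20, 0], "yaw": 0},
    {"offset": [0, 0, 20], "yaw": 0},
    {"offset": [0, 0, 35], "yaw": 0},
    {"offset": [0, 0, 15], "yaw": 0},
    {"offset": [0, 0, 0], "yaw": 0},
    {"offset": [0, 0, 0], "yaw": 0},
    {"offset": [0, 0, 0], "yaw": 0},
  ],
)

```text
time: 13.9
tool_pos: [0.5471, 0.2155, 0.1104]
tool_rot: [-3.141, -0.003, -0.0]
contact_force: [0.0, -0.2, -0.4]
opening: 0.0279
grip_force: 12.0
```

Run:
```python
from h import *
s=status.observe(); print(s["time"],s["tool_pos"],s["opening"])
a=save("wrist","w6.png")[:,:,::-1]
cv2.imwrite('pics/w6c.png',cv2.convertScaleAbs(cv2.resize(a[130:270,250:400],None,fx=5,fy=4,interpolation=2),alpha=2.2,beta=-20))
```

```text
13.9 [0.54709678 0.21552698 0.11040446] 0.02785643423367025
```

View pics/w6c.png

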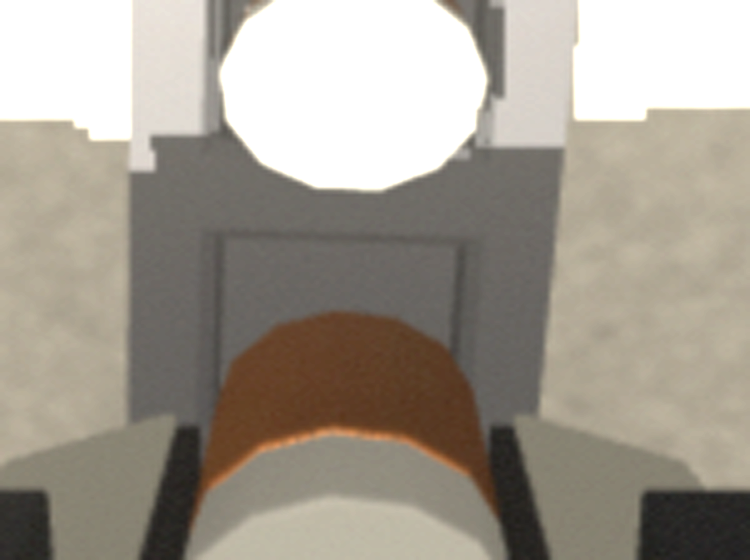

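Run:
```python
from h import *
c=lambda u,v,z: np.round(atz("wrist",u/5+250,v/4+130,z)[:2],4)
print("rim far",c(206,234,.026),c(474,240,.026))
print("outer",c(130,300,.026),c(553,300,.026),c(130,380,.026),c(543,380,.026))
print("foot",c(347,311,.0614))
print("row0",atz("wrist",320.8,150.7,.064))
```

```text
rim far [0.5636 0.2336] [0.5626 0.1997]
outer [0.5526 0.2436] [0.5526 0.1894] [0.5388 0.2441] [0.5388 0.1902]
foot [0.5631 0.2159]
row0 [0.59445991 0.21519029 0.064     ]
```

send_rows(
  plan=[
    {"offset": [-2.3, -1.3, 10], "yaw": 0},
    {"offset": [0, 0, 15], "yaw": 0},
    {"offset": [0, 0, 6], "yaw": 0},
    {"offset": [0, 0, 3], "yaw": 0},
    {"offset": [0, 0, 3], "yaw": 0},
    {"offset": [0, 0, 3], "yaw": 0},
    {"offset": [0, 0, 3], "yaw": 0},
    {"offset": [0, 0, 0], "yaw": 0},
    {"offset": [0, 0, 0], "yaw": 0},
  ],
)

```text
time: 14.85
tool_pos: [0.544, 0.2167, 0.0658]
tool_rot: [-3.142, -0.0, -0.0]
contact_force: [-0.1, -0.4, -0.5]
opening: 0.0277
grip_force: 12.0
```

send_rows(
  plan=[
    {"offset": [0, 0, 3], "yaw": 0},
    {"offset": [0, 0, 3], "yaw": 0},
    {"offset": [0, 0, 2], "yaw": 0},
    {"offset": [0, 0, 0.5], "yaw": 0},
    {"offset": [0, 0, 0], "yaw": 0},
    {"offset": [0, 0, 0], "yaw": 0},
  ],
)

```text
time: 15.45
tool_pos: [0.544, 0.2167, 0.0573]
tool_rot: [-3.142, -0.0, -0.0]
contact_force: [0.5, -0.1, 0.1]
opening: 0.0277
grip_force: 12.0
```

send_rows(
  plan=[
    {"offset": [0, 0, 0], "yaw": 0},
    {"offset": [0, 0, 0], "yaw": 0},
    {"offset": [0, 0, 0], "yaw": 0},
    {"offset": [0, 0, 0], "yaw": 0},
    {"offset": [0, 0, 0], "yaw": 0},
    {"offset": [0, 0, -5], "yaw": 0},
    {"offset": [0, 0, -20], "yaw": 0},
    {"offset": [0, 0, -35], "yaw": 0},
    {"offset": [0, 0, -45], "yaw": 0},
    {"offset": [0, 0, -40], "yaw": 0},
    {"offset": [0, 0, -25], "yaw": 0},
    {"offset": [-20, 0, 0], "yaw": 0},
    {"offset": [0, 0, 0], "yaw": 0},
    {"offset": [0, 0, 0], "yaw": 0},
  ],
  hand=0,
)

```text
time: 16.85
tool_pos: [0.5239, 0.2167, 0.2274]
tool_rot: [3.142, -0.0, 0.0]
contact_force: [-0.1, -0.0, 0.6]
opening: 0.0918
grip_force: 0.0
```

Run:
```python
from h import *
s=status.observe(); print(s["time"],s["tool_pos"])
save("wrist","w7.png")
E0=[]
for l in ("short_vial","tall_vial"):
    for d in models.regions_of("wrist",l)[:5]: print(l,round(d["conf"],2),np.round(d["extent"]))
for nm,P,h in (("short",(.5467,.2172),.056),("tall",(.565,.0535),.084)):
    t=np.linspace(0,6.28,40); Q=np.array([proj("wrist",(P[0]+.014*np.cos(a),P[1]+.014*np.sin(a),z)) for a in t for z in (.008,.008+h)]); print(nm,Q.min(0).round(),Q.max(0).round())
```

```text
16.85 [0.5238834  0.21666298 0.22736752]
short_vial 0.78 [303. 132. 334. 166.]
tall_vial 0.96 [478. 114. 555. 153.]
short [302. 130.] [335. 171.]
tall [473. 111.] [557. 156.]
```

send_rows(
  plan=[
    {"offset": [0, 20, -10], "yaw": 0},
    {"offset": [-2, 40, -10], "yaw": 0},
    {"offset": [-2, 45, -10], "yaw": 0},
    {"offset": [-2, 45, -10], "yaw": 0},
    {"offset": [-2, 45, 0], "yaw": 0},
    {"offset": [-2, 45, 0], "yaw": 0},
    {"offset": [-2, 45, 0], "yaw": 0},
    {"offset": [-2, 45, 0], "yaw": 0},
    {"offset": [-2, 45, 0], "yaw": 0},
    {"offset": [-2, 40, 0], "yaw": 0},
    {"offset": [-2, 34, 0], "yaw": 0},
    {"offset": [0, 15, 0], "yaw": 0},
    {"offset": [0, 0, 0], "yaw": -0.14},
    {"offset": [0, 0, 0], "yaw": -0.14},
    {"offset": [0, 0, 0], "yaw": -0.14},
    {"offset": [0, 0, 0], "yaw": -0.14},
    {"offset": [0, 0, 0], "yaw": -0.14},
    {"offset": [0, 0, 0], "yaw": -0.14},
    {"offset": [0, 0, 0], "yaw": -0.14},
    {"offset": [0, 0, 0], "yaw": -0.14},
  ],
)

```text
time: 19.0
tool_pos: [0.5042, -0.2467, 0.2668]
tool_rot: [-3.141, -0.0, 1.126]
contact_force: [0.0, -0.2, 0.7]
opening: 0.0916
grip_force: 0.0
```

send_rows(
  plan=[
    {"offset": [0, 0, 0], "yaw": 0},
    {"offset": [0, 0, 0], "yaw": 0},
  ],
)

```text
time: 19.2
tool_pos: [0.5041, -0.2469, 0.267]
tool_rot: [-3.141, -0.0, 1.117]
contact_force: [0.5, -0.7, 0.5]
opening: 0.0916
grip_force: 0.0
```

Run:
```python
from h import *
s=status.observe(); print(s["time"],s["tool_pos"],s["tool_rot"],s["qpos"].round(2))
a=save("wrist","w8.png")
for l in ("grip","button","stand"):
    for d in models.regions_of("wrist",l)[:3]:
        m=d["mask"].astype('uint8'); r=cv2.minAreaRect(cv2.findNonZero(m)) if m.any() else 0
        print(l,round(d["conf"],2),np.round(d["extent"]),m.sum(),r)
for z in (.014,.175): print(proj("wrist",(.505,-.247,z)))
g=cv2.cvtColor(a,cv2.COLOR_RGB2GRAY)[120:260:5,240:400:5]
for i,r in enumerate(g): print(120+5*i,' '.join('%3d'%x for x in r))
```

```text
19.2 [ 0.50405652 -0.24690732  0.26695729] [-3.14111717e+00 -3.11080794e-04  1.11651533e+00] [-0.59  0.4   1.4   0.    1.35 -0.14]
grip 0.9 [295.  74. 361. 228.] 7270 ((324.3753662109375, 149.75692749023438), (156.20358276367188, 61.349849700927734), 86.8201675415039)
button 0.58 [345. 180. 357. 214.] 452 ((351.0, 196.0), (34.0, 14.0), 90.0)
stand 0.65 [270.  73. 372. 228.] 12459 ((321.0, 150.0), (156.0, 102.0), 90.0)
(np.float64(319.2208467513306), np.float64(159.42423720836274))
(np.float64(319.85484399907125), np.float64(208.51341369057852))
120 143 145 146 148 147 148  74  70 124 113  68  87  97  96  96  96  95  95  94  94  94  93  81  66 122 112  66 145 146 145 141 143
125 148 143 143 140 144 145  85  68  71  68  69  75  98  97  97  97  96  96  95  95  95  95  82  68  70  67  65 138 145 142 144 139
130 140 148 147 143 146 145  98  68  70  68  67  86  99  99  98  98  97  96  96  96  95  95  81  67  69  67  64 148 144 146 148 141
135 142 143 150 142 142 153  94  68  70  68  68  86  99  99  98  98  98  97  97  96  96  96  81  66  69  67  62 143 139 144 145 144
140 144 146 148 143 1
[... 2446 characters left out ...]
  77  80  78  80  81 144 139 137  84  85
235 150 147 149 144 140 140 142 147 141 146 138  75  76  76  76  78  77  80  79  77  77  77  81  78  81  80  79 140 144 140 139 143
240 144 142 148 142 144 140 144 140 146 144 141 147 139  77  78  77  78  80  80  77  76  77  78  76  77  80  82 142 143 142 149 144
245 139 143 141 152 141 142 141 142 144 143 142 146 112  78  77  79  79  79  77  76  79  79  77  79  78  78  91 146 143 146 142 142
250  86 137 124  90 121 142 143 145 143 144 140 148  89  77  79  79  80  79  79  78  78  77  76  77  76  78 127 147 149 142 142 140
255  78  79  78  78  76  76  79  84  83  88  79  79  79  78  79  78  79  76  77  78  78  76  80  78  80  77 140 144 140 144 145 142
```

Run:
```python
from h import *
g=cv2.cvtColor(cv2.imread('pics/w8.png'),cv2.COLOR_BGR2GRAY)
for r in (200,212,222): print(r,list(zip(range(294,364),g[r,294:364].tolist()))[::1] if 0 else ' '.join(map(str,g[r,294:364])))
for c in (310,322,335,352): print(c,' '.join(map(str,g[176:232,c])))
s=status.observe(); Rt=R.from_euler('xyz',s["tool_rot"]).as_matrix()
def T(u,v,z): return (Rt.T@(atz("wrist",u,v,z)-s["tool_pos"])*1000).round(1)
print("L",T(301.5,212,.175),"R",T(343,212,.175),"btnR",T(357.5,200,.1665),"near",T(322,228,.175),"far",T(322,183,.175))
print("plate",T(272.5,150,.014),T(372,150,.014),T(322,205,.014))
print([ (u,T(u,175,.0)) for u in ()])
```

```text
200 39 37 38 39 38 36 32 27 27 27 28 27 26 25 28 28 26 27 25 28 27 26 25 26 26 27 25 25 26 25 27 26 27 27 28 25 27 25 27 27 26 27 25 25 25 24 26 26 27 26 28 41 47 48 49 48 48 49 48 49 49 49 49 47 44 44 41 39 39 40
212 77 76 75 76 77 77 63 34 28 27 27 28 27 27 27 29 27 26 28 27 26 27 29 28 26 27 25 26 27 26 25 27 25 25 26 26 27 27 28 28 26 25 26 24 27 26 26 26 26 27 30 50 51 51 52 52 52 53 51 51 52 52 56 63 76 79 78 79 80 77
222 79 79 78 77 77 77 64 35 29 28 28 25 26 26 29 27 25 28 27 27 26 28 26 25 28 27 25 25 26 25 27 26 24 27 26 25 25 28 28 26 28 26 25 27 27 25 27 26 27 27 42 73 77 78 78 78 79 79 78 78 78 81 80 77 73 73 76 77 77 77
310 27 28 28 29 28 28 31 34 36 37 38 37 36 37 37 36 36 37 37 35 33 26 27 28 26 26 28 25 27 29 27 27 27 27 25 26 27 26 27 27 27 26 28 27 26 26 25 26 27 29 29 48 69 78 77 78
322 26 27 25 26 27 27 31 33 33 35 35 36 36 36 34 33 28 26 26 29 28 28 26 27 26 25 27 26 27 27 26 25 26 27 27 27 27 27 25 28 28 26 25 27 27 27 26 26 26 27 29 45 68 77 78 77
335 29 27 27 27 27 30 30 32 33 35 36 36 36 33 27 26 27 25 26 24 26 25 26 28 27 26 25 24 26 26 26 27 26 26 26 27 25 27 26 28 26 27 29 26 26 25 26 26 26 26 28 47 71 81 81 81
352 39 40 39 42 45 46 46 46 46 46 46 47 53 66 67 52 49 49 49 49 49 49 50 48 48 49 49 50 50 48 48 48 49 50 49 47 51 64 76 78 78 78 77 77 78 78 78 79 78 78 80 80 80 80 79 78
L [ -1.8 -11.4  92.2] R [-1.8 16.4 92.2] btnR [  3.8  26.8 100.7] near [-13.3   2.4  92.2] far [18.3  2.3 92.2]
plate [ 11.  -49.9 253.2] [ 11.   58.3 253.2] [-52.1   4.1 253.2]
[]
```

send_rows(
  plan=[
    {"offset": [3, 3, 10], "yaw": 0},
    {"offset": [0, 0, 30], "yaw": 0},
    {"offset": [0, 0, 35], "yaw": 0},
    {"offset": [0, 0, 25], "yaw": 0},
    {"offset": [0, 0, 8], "yaw": 0},
    {"offset": [0, 0, 0], "yaw": 0},
    {"offset": [0, 0, 0], "yaw": 0},
  ],
)

```text
time: 20.1
tool_pos: [0.5085, -0.2463, 0.1602]
tool_rot: [3.14, 0.0, 1.12]
contact_force: [0.7, -0.6, 0.8]
opening: 0.0918
grip_force: 0.0
```

send_rows(
  plan=[
    {"offset": [0, 0, 0], "yaw": 0},
    {"offset": [0, 0, 0], "yaw": 0},
    {"offset": [0, 0, 0], "yaw": 0},
    {"offset": [0, 0, 0], "yaw": 0},
    {"offset": [0, 0, 0], "yaw": 0},
    {"offset": [0, 0, 0], "yaw": 0},
    {"offset": [0, 0, 0], "yaw": 0},
    {"offset": [0, 0, 0], "yaw": 0},
    {"offset": [0, 0, 0], "yaw": 0},
    {"offset": [0, 0, 0], "yaw": 0},
    {"offset": [0, 0, 0], "yaw": 0},
    {"offset": [0, 0, 0], "yaw": 0},
  ],
  hand=1,
  squeeze=30,
)

```text
time: 21.3
tool_pos: [0.508, -0.246, 0.1594]
tool_rot: [3.141, 0.0, 1.12]
contact_force: [0.1, -0.7, 0.1]
opening: 0.0312
grip_force: 30.0
```

send_rows(
  plan=[
    {"offset": [0, 0, -2], "yaw": 0},
    {"offset": [0, 0, -3], "yaw": 0},
    {"offset": [0, 0, -3], "yaw": 0},
    {"offset": [0, 0, 0], "yaw": 0},
  ],
)

```text
time: 21.7
tool_pos: [0.5079, -0.246, 0.1676]
tool_rot: [3.141, 0.0, 1.12]
contact_force: [1.9, -1.1, -3.3]
opening: 0.0308
grip_force: 30.0
```

Run:
```python
from h import *
s=status.observe(); print({k:s[k] for k in ("time","tool_pos","contact_force","opening","grip_force")})
save("scene","sc9.png")
for n in ("scene",):
  for l in ("grip","button"):
    for d in models.regions_of(n,l)[:2]: print(l,round(d["conf"],2),np.round(d["extent"]))
```

```text
{'time': 21.7, 'tool_pos': array([ 0.50793372, -0.24597951,  0.16762362]), 'contact_force': array([ 1.8842938 , -1.0982417 , -3.25901834]), 'opening': 0.03078147843711198, 'grip_force': 29.99850422143936}
grip 0.71 [251. 139. 277. 164.]
```

send_rows(
  plan=[
    {"offset": [0, 0, -5], "yaw": 0},
    {"offset": [0, 0, -8], "yaw": 0},
    {"offset": [0, 0, -10], "yaw": 0},
    {"offset": [0, 0, -10], "yaw": 0},
    {"offset": [0, 0, -10], "yaw": 0},
    {"offset": [0, 0, -10], "yaw": 0},
    {"offset": [0, 0, -10], "yaw": 0},
    {"offset": [0, 0, -7], "yaw": 0},
    {"offset": [0, 0, -5], "yaw": 0},
    {"offset": [0, 0, -3], "yaw": 0},
    {"offset": [0, 0, 0], "yaw": 0},
    {"offset": [0, 0, 0], "yaw": 0},
  ],
)

```text
time: 23.05
tool_pos: [0.5079, -0.246, 0.2452]
tool_rot: [3.141, -0.0, 1.12]
contact_force: [4.1, -1.7, -3.7]
opening: 0.031
grip_force: 30.0
```

send_rows(
  plan=[
    {"offset": [0, 0, -1], "yaw": 0},
    {"offset": [0, 0, -1], "yaw": 0},
    {"offset": [0, 0, -1], "yaw": 0},
    {"offset": [0, 0, -0.5], "yaw": 0},
    {"offset": [0, 0, 0], "yaw": 0},
    {"offset": [0, 0, 0], "yaw": 0},
    {"offset": [0, 0, 0], "yaw": 0},
  ],
)

```text
time: 23.75
tool_pos: [0.5079, -0.246, 0.2488]
tool_rot: [3.141, -0.0, 1.12]
contact_force: [4.9, -1.1, -4.3]
opening: 0.0307
grip_force: 30.0
```

send_rows(
  plan=[
    {"offset": [0, 0, -0.5], "yaw": 0},
    {"offset": [0, 0, -0.5], "yaw": 0},
    {"offset": [0, 0, 0], "yaw": 0},
    {"offset": [0, 0, 0], "yaw": 0},
  ],
)

```text
time: 24.15
tool_pos: [0.5079, -0.2459, 0.2495]
tool_rot: [-3.141, -0.0, 1.12]
contact_force: [4.7, -1.8, -5.3]
opening: 0.0308
grip_force: 30.0
```

send_rows(
  plan=[
    {"offset": [0, 0, -0.5], "yaw": 0},
    {"offset": [0, 0, -0.5], "yaw": 0},
    {"offset": [0, 0, 0], "yaw": 0},
    {"offset": [0, 0, 0], "yaw": 0},
    {"offset": [0, 0, 0], "yaw": 0},
  ],
)

```text
time: 24.65
tool_pos: [0.5078, -0.2459, 0.2496]
tool_rot: [-3.14, -0.0, 1.12]
contact_force: [5.8, -3.2, -10.7]
opening: 0.0306
grip_force: 30.0
```

Run:
```python
from h import *
s=status.observe(); print(s["time"],s["tool_pos"],s["contact_force"])
save("side","s10.png")
for l in ("grip","short_vial","tall_vial"):
    for d in models.regions_of("side",l)[:3]: print(l,round(d["conf"],2),np.round(d["extent"]))
print(proj("side",(.508,-.246,.265)),proj("side",(.508,-.246,.220)))
```

```text
24.65 [ 0.50781521 -0.24591735  0.24958292] [  5.80194935  -3.24980923 -10.67240375]
grip 0.62 [353. 124. 385. 167.]
short_vial 0.73 [372. 241. 387. 263.]
short_vial 0.52 [334. 220. 345. 243.]
tall_vial 0.61 [300. 217. 307. 241.]
(np.float64(381.12254253947407), np.float64(123.13487581233086)) (np.float64(380.2777457810995), np.float64(138.0477274360985))
```

```bash
python3 -c "
from cell import ticket; print(ticket.hand_in())"
```

```text
the job is handed in; nothing more can be done
None
```

The job is handed in, at about 25 s of the 64 s. Both loose vials stand released in their matching pockets, and the column is held at the second stop (about 90 mm) with the head and button still gripped at 30 N. The hand-in returned no verdict.

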